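Lay out a pile of stripped brake and hub parts

TASK

Take apart the pile of stripped wheel parts and lay out all four parts, each centred and flat, same side up as now, on its own plywood rest: the hexagon nut on the plain round rest, the bearing over the post of the other round rest, the square flange on the square rest, and the brake pad lengthwise along the oblong rest. Set each part down without dropping it, and leave the small jar standing where it is.

Things in the scene. Friction and masses are not known exactly. Their poses are not given: they have to be found in the camera images.
- nut_c (a point): Large plain steel hexagon nut, 40 mm across the flats, 46 mm across the corners, 22 mm high, about 150 g; a black disc on top marks its 24 mm bore. It starts on top of the pile, on the bearing. Point: its centre, half-way up (11 mm above its underside). z up; its x axis is square to one pair of flats (the other pairs lie at +-60 degrees from it).
- bearing_c (a point): Steel ring bearing with dark balls showing between its rings, 60 mm outside, open 28 mm bore, 18 mm high, about 200 g. It starts in the middle of the pile, under the nut and on top of either the brake pad or the flange. Point: its centre, half-way up (9 mm above its underside). z is the ring's axis, up.
- pad_c (a point): Brake pad: steel back plate 110 x 48 x 6 mm (below) with a black friction block 90 x 48 x 12 mm on it, divided by a thin grey groove; 18 mm high in all, about 350 g. It lies flat, either as the bottom of the pile or alone on the bench. Point: its centre, half-way up (9 mm above its underside). x runs along its 110 mm length, y across its 48 mm width, z up.
- flange_c (a point): Square steel flange: plate 66 x 66 x 12 mm with four black bolt holes at the corners and a round 58 mm boss 6 mm high on top (black bore in the middle); 18 mm high in all, about 400 g. It lies flat, either as the bottom of the pile or alone on the bench. Point: its centre, half-way up (9 mm above its underside). x and y are square to its sides, z up.
- rest_oblong_top (a point): Oblong plywood rest, 140 x 80 mm, 10 mm thick, flat, for the brake pad. Fixed, its upper face 10 mm above the bench. Point: centre of the upper face; x runs along its 140 mm length.
- rest_square_top (a point): Square plywood rest, 96 x 96 mm, 10 mm thick, flat, for the flange. Fixed, its upper face 10 mm above the bench. Point: centre of the upper face; x and y are square to its sides.
- rest_round_top (a point): Round plywood rest without a post, 96 mm diameter, 10 mm thick, flat, for the nut. Fixed, its upper face 10 mm above the bench. Point: centre of the upper face.
- rest_post_top (a point): Round plywood rest with an upright steel post in its middle, for the bearing: disc 96 mm diameter, 10 mm thick; post 10 mm diameter, standing 30 mm above the disc. Fixed, its upper face 10 mm above the bench. Point: centre of the disc's upper face, at the foot of the post.
- jar_c (a point): Bystander: small closed white plastic jar with a flat grey steel lid, 52 mm diameter, 55 mm high, standing near the middle of the work. Point: half-way up.
Not all that is in view belongs to the job. What is shaped like the part that bears flange_c but purple is not meant. Leave any yellow look-alike of the part that bears rest_round_top alone.

How it is judged:
At the end, for the whole second after the job is handed in: Nut on the plain round rest, bearing over the post, flange on the square rest, pad on the oblong rest: each flat on its rest, right way up (4 mm, 0.1 rad), centred within 15 mm, the pad's length within 0.26 rad of the rest's; all released and at rest (horizontal distance between pad_c and rest_oblong_top below 0.015 m and z of pad_c in the frame of rest_oblong_top between 0.005 and 0.013 m and angle between each of pad_c, flange_c, bearing_c, nut_c's own z axis and vertical below 0.1 rad and linear speed of each of pad, flange, bearing, nut below 0.02 m/s and angular speed of each of pad, flange, bearing, nut below 0.2 rad/s and horizontal distance between flange_c and rest_square_top below 0.015 m and z of flange_c in the frame of rest_square_top between 0.005 and 0.013 m and horizontal distance between bearing_c and rest_post_top below 0.015 m and z of bearing_c in the frame of rest_post_top between 0.005 and 0.013 m and horizontal distance between nut_c and rest_round_top below 0.015 m and z of nut_c in the frame of rest_round_top between 0.007 and 0.015 m and angle between the x axis of pad_c and the x axis of rest_oblong_top, either way round below 0.26 rad); the robot touches nothing.
It fails at once if a part is dropped or thrown (falls freely more than about 3 cm) ((linear speed of pad above 0.8 m/s and contact force between pad and the fingers below 0.05 N) or (linear speed of flange above 0.8 m/s and contact force between flange and the fingers below 0.05 N) or (linear speed of bearing above 0.8 m/s and contact force between bearing and the fingers below 0.05 N) or (linear speed of nut above 0.8 m/s and contact force between nut and the fingers below 0.05 N)).
It fails at once if the jar is moved more than 3 cm or knocked over (distance of jar_c from where it was at the start of the episode above 0.03 m or angle between jar_c's own z axis and vertical above 0.4 rad).
It also fails if it takes over 104 s, if anything falls off the work surface, if the arm or the gripper's body presses on something with over 40 N, if the wrist force passes 120 N, or if a joint passes its speed limit or range.

ROBOT

A 6-joint arm with a two-finger parallel gripper is mounted at the origin on the work surface. World frame = base frame: x ahead of the robot, y to its left, z up, the work surface at z = 0. Lengths are in m, angles in rad, forces in N, time in s.
With the tool pointing down it reaches from about 0.425 to 1.125 m from the base axis. Payload 14.9 kg.
Tool frame: the origin (TCP) lies at the very end of the fingers, on their centre line; the grasp point (between the pads) lies behind it (bot.tcp_to_grasp is the y of the grasp point in the tool frame, in m); y points along the fingers, z is the direction in which the jaws open and shut, and the axes are right-handed (so a half turn about y gives the same grasp; the last joint's range is limited). The gripper opens to 91 mm and grips with 3 to 60 N. Pads are 32 mm wide; open, the fingers measure 118 mm over their backs; the gripper's body (76 mm by 178 mm) begins 60 mm behind the grasp point.
Start: joints at [-1.357, 0.379, 1.734, -0, 1.028, -0.033], TCP at [0.171, -0.679, 0.214] pointing down, gripper open.
Joint ranges: [-2.77, 2.77], [-0.74, 2.19], [0, 2.66], [-1.06, 4.2], [0.31, 2.87], [-3.08, 3.08]. Speed limits (rad/s): [1.89, 1.89, 2.39, 3.14, 3.14, 3.14].

INTERFACE

Orientations are given as [roll, pitch, yaw] about the fixed x, y, z axes, in that order (R = Rz(yaw) Ry(pitch) Rx(roll)).
In Python, from bench import bot gives the robot as it stands.
- The arm moves only by the tool drive_tool, never from a script. Its argument "deltas" is a list of rows, each a list of 3 entries, a list of its own where there are three numbers: the turn, a rotation vector about the tool's x, y, z in rad, then the shift along the tool's x, y, z in m, then the opening, from 0 (shut) to 1 (fully open). A call has 1 to 20 rows; each row shifts and turns the commanded pose from where the row before left it, along the tool's axes as they then stand; what a row does not reach is not made up. A row lasts 1/10 s, in which the tool goes at most 50 mm and 8.59 degrees, less where a joint would pass 70% of its speed; a pose out of reach is approached as far as the arm can. A call is refused whole if a number of a shift passes 0.05 or a number of a turn 0.15, either way. A call with a gripper value outside its range is refused whole. The fingers move at their own pace and stop on an object; "force" is the grip in N (left out, the last holds). Time passes only in rows, so rows that do not move let the fingers close. It gives the time, the measured TCP pose, the force and the opening at its end, in the units of the state.
- bot.get_obs(): the state, without advancing time (a new reading comes with each control period).
- bot.get_image(name): name is "scene" or "top" or "wrist"; returns the picture (480x640x3 uint8, red, green, blue); there is no depth.
- bot.camera_info(name): a dict with "fx", "fy", "cx", "cy" (pixels), "k1" (the pictures are not rectified: a ray, as slopes to the right and down, at radius r is drawn at 1 + k1 r^2 times it, then the intrinsics apply), "camera_from_world" (4x4, takes a point from world to camera coordinates). Camera axes: x right, y up, looking along -z (the intrinsics and any distortion apply to the point x, -y, -z); pixel columns grow to the right and rows downward; lengths in m; the calibration is good to about 2 mm. A picture is of the moment at which its call begins: read the wrist's pose just before it. camera_info takes no time and is no camera call; for the wrist camera it gives the pose at the moment of the call.
- bot.close_job(): hands the job in, once; it reports no verdict.
Trained networks look in the newest picture that a camera, given by its name, has taken for a name from the list of things; names that differ only in an ending like _2 or _b are one class to them, and where a whole thing is asked for, a point or a joint stands for the part that bears it (a point fixed in the world has none). Each returns a list of dicts, best first, with "p" (0 to 1); they miss things now and then, are a little off and sometimes report something else, mostly with a low value. They report only what shows in the picture. A call takes as long as a camera call. They do not tell look-alikes from the thing itself.
- bot.boxes_of(camera, label): "xyz" ([x, y, z] in m, in world coordinates, good to about 4 mm: the middle of the surface that is visible of it).
- bot.silhouettes(camera, label): "region" (480x640 bool, what is visible of it).
- bot.spot_point(camera, label): "xyz" ([x, y, z] in m, in world coordinates, good to about 4 mm: a listed point, or the origin of a listed thing).
The state is a dict: "time_s": time; "joint_pos": joint angles; "qvel": joint speeds; "joint_efforts": joint torques, N m; "position": TCP position; "ee_rot": TCP orientation; "ft_force": force on the tool from outside, world axes, zero at the start; "wrist_torque": the same for the moment, N m; "opening": finger opening in m.
Only numpy, scipy, OpenCV 4.12 (cv2) and the standard library are available. Lean on these libraries where they do the work, as an engineer would, in place of code of your own. Each camera call takes 0.05 s, during which the arm holds its last target.

## Working session

There is one attempt and no reset: what is moved stays moved. The work goes in short steps, Python scripts to look and compute and a tool call to move; the robot and the scene stay as the last step left them, time stands still between calls to the robot, and variables do not carry over. Pictures are saved under pics/ and viewed, and the job is handed in when it is done.

Besides the shell and the picture viewer there is one more tool, called after "Request:" as name(argument=value, ...), one argument or row to a line, values as JSON. drive_tool: Moves the arm, as the interface text tells. Its arguments: {"type":"object","properties":{"deltas":{"type":"array"},"force":{"type":"number"}},"required":["deltas"]}

```bash
mkdir -p pics; ls; python3 - <<'E'
from bench import bot
import cv2
for n in("scene","top"):
    im=bot.get_image(n); cv2.imwrite(f"pics/{n}0.png",im[:,:,::-1])
o=bot.get_obs();print({k:o[k] for k in("time_s","position","ee_rot","opening","ft_force")}, bot.tcp_to_grasp)
for l in["nut_c","bearing_c","pad_c","flange_c","rest_oblong_top","rest_square_top","rest_round_top","rest_post_top","jar_c"]:
    for c in("top","scene"):
        print(l,c,[(d["xyz"],round(d["p"],2)) for d in bot.spot_point(c,l)])
E
```

```text
pics
{'time_s': 0.1, 'position': array([ 0.17093061, -0.67845407,  0.21335852]), 'ee_rot': array([-1.57176454e+00,  1.37503476e-05, -2.89472940e+00]), 'opening': 0.09107682708270103, 'ft_force': array([-0.02852129,  1.06753407,  0.44618233])} -0.0188
nut_c top [([0.5209, 0.3935, 0.0163], 0.71)]
nut_c scene [([0.4673, -0.2144, 0.0449], 0.85)]
bearing_c top [([0.4667, -0.2095, 0.0268], 0.45)]
bearing_c scene [([0.4628, -0.2107, 0.0268], 0.59)]
pad_c top [([0.4646, -0.2079, 0.0102], 0.87), ([0.483, 0.0027, 0.0249], 0.28)]
pad_c scene [([0.4646, -0.2123, 0.0073], 0.97)]
flange_c top [([0.5126, -0.41, 0.0115], 0.79), ([0.509, -0.5328, 0.0093], 0.75), ([0.3776, -0.4479, 0.0079], 0.58)]
flange_c scene [([0.512, -0.4065, 0.0117], 0.83), ([0.5065, -0.5371, 0.0078], 0.64), ([0.3709, -0.4453, 0.0096], 0.56)]
rest_oblong_top top [([0.6398, -0.1294, 0.0146], 0.68)]
rest_oblong_top scene [([0.6321, -0.1278, 0.0111], 0.95)]
rest_square_top top [([0.45, 0.1799, 0.0067], 0.56)]
rest_square_top scene [([0.4533, 0.1771, 0.0096], 0.67)]
rest_round_top top [([0.4803, 0.5502, 0.0096], 0.92), ([0.5255, 0.3957, 0.0156], 0.76)]
rest_round_top scene [([0.4815, 0.5465, 0.0102], 0.66), ([0.5212, 0.3923, 0.0144], 0.65)]
rest_post_top top [([0.626, 0.1326, 0.0101], 0.66)]
rest_post_top scene [([0.6259, 0.1264, 0.0111], 0.83)]
jar_c top [([0.4811, 0.0022, 0.0238], 0.65)]
jar_c scene [([0.48, 0.0021, 0.0271], 0.95)]
```

View pics/top0.png

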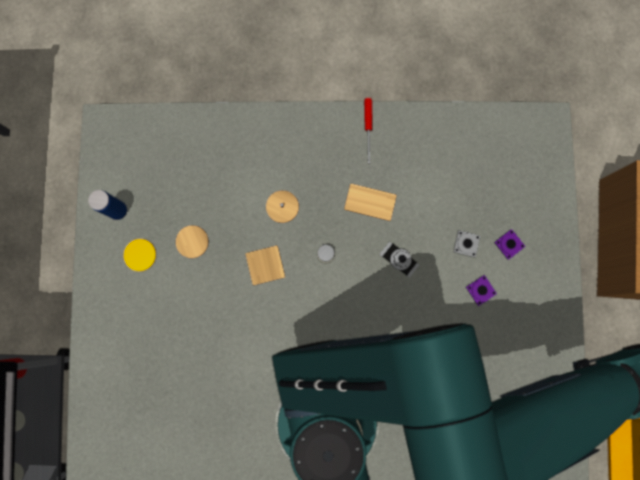

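View pics/scene0.png

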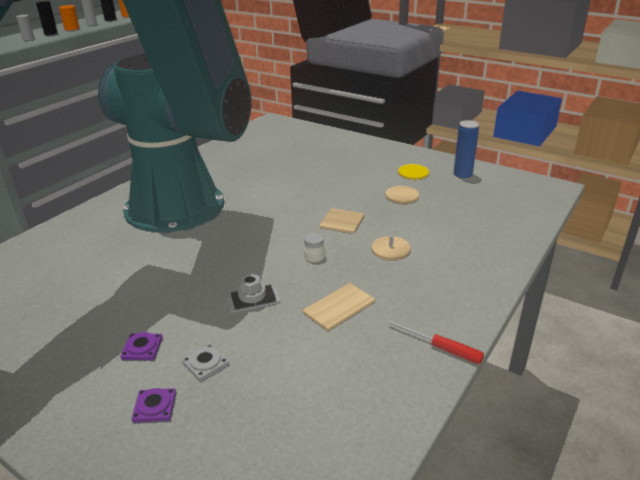

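The top picture shows the pile (pad, bearing, nut) at about (400,258) px, the grey flange at (467,243), the jar at (326,253), and the rests at (370,202), (282,206), (265,265) and (191,241). Moving over the pile to use the wrist camera.

Request:
drive_tool(
  deltas=[
    [[0,0,0],[-0.0285,0,-0.0274],1],
    [[0,0,0],[-0.0285,0,-0.0274],1],
    [[0,0,0],[-0.0285,0,-0.0274],1],
    [[0,0,0],[-0.0285,0,-0.0274],1],
    [[0,0,0],[-0.0285,0,-0.0274],1],
    [[0,0,0],[-0.0285,0,-0.0274],1],
    [[0,0,0],[-0.0285,0,-0.0274],1],
    [[0,0,0],[-0.0285,0,-0.0274],1],
    [[0,0,0],[-0.0285,0,-0.0274],1],
    [[0,0,0],[-0.0285,0,-0.0274],1],
    [[0,0,0],[-0.0285,0,-0.0274],1],
    [[0,0,0],[-0.0285,0,-0.0274],1],
    [[0,0,0],[-0.0285,0,-0.0274],1],
    [[0,0,0],[-0.0285,0,-0.0274],1],
    [[0,0,0],[0,0,0],1],
  ],
  force=30,
)

```text
time_s: 2.5
position: [0.4658, -0.2065, 0.2142]
ee_rot: [-1.571, 0.001, -2.892]
ft_force: [-0.1, 0.4, -0.4]
opening: 0.0906
```

```bash
cat > h.py <<'E'
from bench import bot
import numpy as np, cv2, sys
def pose():
    o=bot.get_obs(); return np.array(o["position"]),np.array(o["ee_rot"])
def yaw():
    return pose()[1][2]
def pix2world(cam_info,uv,z):
    c=cam_info; uv=np.atleast_2d(uv).astype(float)
    d=np.c_[(uv[:,0]-c["cx"])/c["fx"],(uv[:,1]-c["cy"])/c["fy"]]
    s=d.copy()
    for _ in range(20): s=d/(1+c["k1"]*(s**2).sum(1,keepdims=True))
    T=np.linalg.inv(np.array(c["camera_from_world"]))
    rays=np.c_[s[:,0],-s[:,1],-np.ones(len(s))]@T[:3,:3].T
    o=T[:3,3]; t=(z-o[2])/rays[:,2]
    return o+rays*t[:,None]
def rectmask(mask,info,z):
    cs,_=cv2.findContours(mask.astype(np.uint8),cv2.RETR_EXTERNAL,cv2.CHAIN_APPROX_NONE)
    c=max(cs,key=cv2.contourArea)[:,0,:]
    w=pix2world(info,c,z)[:,:2]
    (cx,cy),(a,b),ang=cv2.minAreaRect((w*1000).astype(np.float32))
    if a<b: a,b=b,a; ang+=90
    return (round(cx,1),round(cy,1)),(round(a,1),round(b,1)),round(ang%180,1)
def snap(cam,name):
    info=bot.camera_info(cam); im=bot.get_image(cam); cv2.imwrite(f"pics/{name}.png",im[:,:,::-1]); return info,im
def go(x,y,z=None,yw=None):
    p,e=pose(); yy=e[2]
    if yw is not None:
        d=(yw-yy+np.pi/2)%np.pi-np.pi/2
        print("turn about tool y: %.4f (rad); alt %.4f"%(-d,-d-np.sign(-d)*np.pi)); yy+=d
    dx,dy=x-p[0],y-p[1]
    print("after turn: shift x %.4f z %.4f ; dist %.4f"%(dx*np.cos(yy)+dy*np.sin(yy),-dx*np.sin(yy)+dy*np.cos(yy),np.hypot(dx,dy)), "" if z is None else "y(down) %.4f"%(p[2]-z))
def st():
    o=bot.get_obs();print("t",round(o["time_s"],2),np.round(o["position"],4),np.round(o["ee_rot"],4),"open",round(o["opening"],4),"F",np.round(o["ft_force"],1),"q",np.round(o["joint_pos"],2))
E
python3 - <<'E'
from h import *
st()
info,im=snap("wrist","w1")
for l in["nut_c","bearing_c","pad_c"]:
    print(l,[(d["xyz"],round(d["p"],2)) for d in bot.spot_point("wrist",l)])
    for d in bot.silhouettes("wrist",l)[:2]:
        m=d["region"];print(m.sum(),round(d["p"],2),rectmask(m,info,{"n":.058,"b":.036,"p":.006}[l[0]]))
E
```

```text
t 2.5 [ 0.4658 -0.2065  0.2142] [-1.5708e+00  7.0000e-04 -2.8915e+00] open 0.0906 F [-0.1  0.4 -0.4] q [-0.46  0.08  2.12  0.    0.95  0.86]
nut_c [([0.4626, -0.2126, 0.0494], 0.72)]
1648 0.6 ((463.3, -211.0), (47.9, 40.3), 6.8)
bearing_c [([0.4637, -0.2138, 0.0289], 0.61)]
1136 0.71 ((466.8, -208.5), (58.7, 54.7), 120.6)
pad_c []
2142 0.71 ((485.8, -181.5), (50.3, 40.7), 141.4)
```

```bash
python3 - <<'E'
from h import *
info=bot.camera_info("top"); bot.get_image("top")
for l,z in[("flange_c",.012),("rest_oblong_top",.01),("rest_square_top",.01),("rest_round_top",.01),("rest_post_top",.01),("jar_c",.055)]:
    for d in bot.silhouettes("top",l)[:3]:
        print(l,round(d["p"],2),d["region"].sum(),rectmask(d["region"],info,z))
E
```

```text
flange_c 0.95 543 ((373.3, -444.3), (70.9, 66.5), 122.6)
flange_c 0.73 398 ((506.6, -412.8), (66.3, 53.6), 168.1)
flange_c 0.6 564 ((505.6, -535.1), (72.8, 70.1), 128.0)
rest_oblong_top 0.73 1262 ((632.4, -127.6), (140.9, 81.0), 75.6)
rest_oblong_top 0.45 843 ((517.1, 391.1), (94.8, 91.1), 89.9)
rest_square_top 0.71 1061 ((447.2, 179.0), (96.4, 94.8), 13.7)
rest_round_top 0.95 812 ((518.6, 391.1), (94.6, 88.2), 89.9)
rest_round_top 0.89 864 ((478.4, 544.6), (95.9, 94.5), 46.2)
rest_post_top 0.73 810 ((619.6, 130.3), (92.3, 90.9), 0.2)
rest_post_top 0.39 1106 ((448.1, 178.5), (97.0, 96.9), 104.3)
jar_c 0.57 289 ((474.7, 3.7), (51.0, 50.7), 179.8)
```

View pics/w1.png

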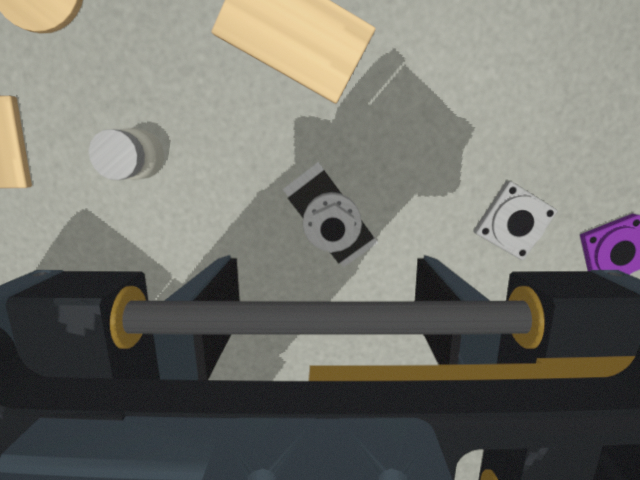

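The wrist view shows the nut at (332,228), the pad's corners around (320,165), (287,190) and (340,262), and the flange around (518,220). I'll zoom in for the angles.

```bash
python3 - <<'E'
from h import *
im=cv2.imread("pics/w1.png")
a=cv2.resize(im[155:275,275:395],(480,480),interpolation=cv2.INTER_CUBIC)
b=cv2.resize(im[170:270,465:565],(300*1,300),interpolation=cv2.INTER_CUBIC)
out=np.zeros((480,790,3),np.uint8);out[:,:480]=a;out[:300,490:790]=b
cv2.imwrite("pics/w1z.png",out)
E
```

```text
(no output)
```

View pics/w1z.png

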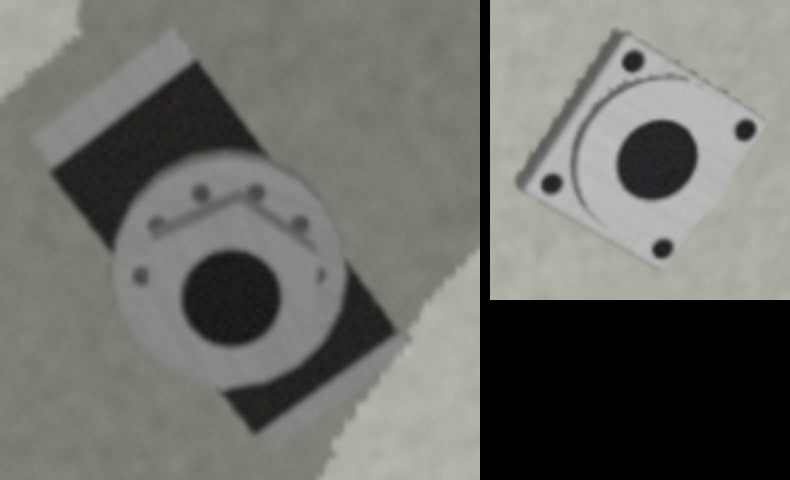

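```bash
python3 - <<'E'
from h import *
c=bot.camera_info("wrist")
P=lambda L,z:pix2world(c,np.array([(275+u/4,155+v/4) for u,v in L]),z)[:,:2]
p=P([(197,62),(53,172),(255,432),(397,332)],.018)
print("pad",p.mean(0),[np.round((np.linalg.norm(p[i]-p[i-1])*1000,np.degrees(np.arctan2(*(p[i]-p[i-1])[::-1]))),1) for i in range(4)])
n=P([(231,298),(155,238),(240,193),(315,248)],.058);print("nut",n.round(4))
for i in(1,2,3): d=n[i]-n[0];print(np.round(np.linalg.norm(d)*1000,1),np.degrees(np.arctan2(d[1],d[0])).round(1))
b=P([(230,150),(113,265),(345,268),(225,390)],.036);print("bearing",b.mean(0),b.round(4))
f=pix2world(c,np.array([(465+(u-490)/3,170+v/3) for u,v in[(633,61),(552,184),(662,249),(745,130)]]),.012)[:,:2]
print("flange",f.mean(0),[np.round((np.linalg.norm(f[i]-f[i-1])*1000,np.degrees(np.arctan2(*(f[i]-f[i-1])[::-1]))),1) for i in range(4)])
j=pix2world(c,[(112,155)],.055);print("jar",j)
E
```

```text
pad [ 0.46317809 -0.21365236] [array([89.1, 51. ]), array([ 47., 141.]), array([  88.9, -129.1]), array([ 47.2, -39.2])]
nut [[ 0.4602 -0.2148]
 [ 0.4698 -0.1939]
 [ 0.485  -0.2106]
 [ 0.4767 -0.231 ]]
23.0 65.2
25.2 9.6
23.1 -44.4
bearing [ 0.46243902 -0.21387435] [[ 0.4917 -0.2069]
 [ 0.4565 -0.1854]
 [ 0.47   -0.2423]
 [ 0.4316 -0.2209]]
flange [ 0.50739798 -0.41171946] [array([51.2, 75.3]), array([ 51.1, 165.5]), array([  50.9, -105. ]), array([ 51.3, -14.8])]
jar [[0.47835081 0.00060708 0.055     ]]
```

Request:
drive_tool(
  deltas=[
    [[0,0.093,0],[0,0.01,0],1],
    [[0,0,0],[0.006,0.03,0.0072],1],
    [[0,0,0],[0,0.04,0],1],
    [[0,0,0],[0,0.04,0],1],
    [[0,0,0],[0,0.03,0],1],
    [[0,0,0],[0,0.015,0],1],
    [[0,0,0],[0,0.009,0],1],
    [[0,0,0],[0,0,0],1],
  ],
)

```text
time_s: 4.0
position: [0.4594, -0.2174, 0.0397]
ee_rot: [-1.571, -0.0, -2.988]
ft_force: [0.2, -0.3, 0.7]
opening: 0.0912
```

```bash
python3 - <<'E'
from h import *
st(); snap("wrist","w2"); go(.461,-.2145,.040,np.radians(-171))
E
```

```text
t 4.0 [ 0.4594 -0.2174  0.0397] [-1.5712e+00 -5.0000e-04 -2.9878e+00] open 0.0912 F [ 0.2 -0.3  0.7] q [-0.49  0.37  2.17  0.    0.6   0.93]
turn about tool y: -0.0033 (rad); alt 3.1383
after turn: shift x -0.0016 z -0.0029 ; dist 0.0033 y(down) 0.0005
```

View pics/w2.png

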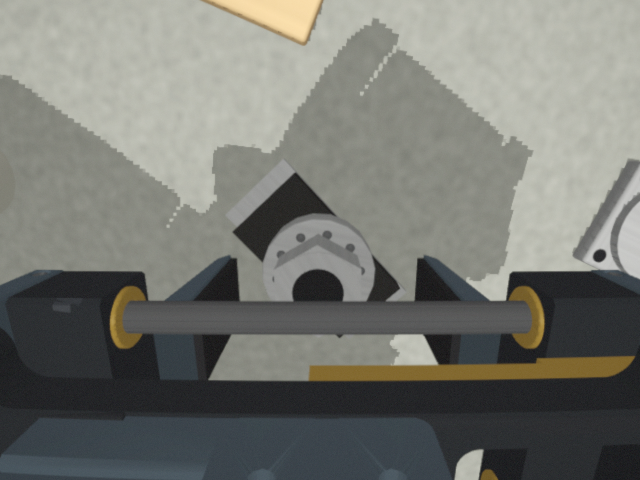

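The nut's far corner points straight away at (317,233), so its flats face the jaws. A 3 mm correction, then close.

Request:
drive_tool(
  deltas=[
    [[0,0,0],[-0.0016,0,-0.0029],1],
    [[0,0,0],[0,0,0],0],
    [[0,0,0],[0,0,0],0],
    [[0,0,0],[0,0,0],0],
    [[0,0,0],[0,0,0],0],
    [[0,0,0],[0,0,0],0],
    [[0,0,0],[0,0,0],0],
    [[0,0,0],[0,0,0],0],
    [[0,0,0],[0,0,0],0],
  ],
  force=25,
)

```text
time_s: 4.95
position: [0.4605, -0.2143, 0.0399]
ee_rot: [-1.571, -0.0, -2.988]
ft_force: [0.6, -0.1, 1.2]
opening: 0.0401
```

Request:
drive_tool(
  deltas=[
    [[0,0,0],[0,-0.01,0],0],
    [[0,0,0],[0,-0.03,0],0],
    [[0,0,0],[0,-0.04,0],0],
    [[0,0,0],[-0.0101,-0.02,-0.0393],0],
    [[0,0,0],[-0.0101,0,-0.0393],0],
    [[0,0,0],[-0.0101,0,-0.0393],0],
    [[0,0,0],[-0.0101,0,-0.0393],0],
    [[0,0,0],[-0.0101,0,-0.0393],0],
    [[0,0,0],[-0.0101,0,-0.0393],0],
    [[0,0,0],[-0.0101,0,-0.0393],0],
    [[0,0,0],[-0.0101,0,-0.0393],0],
    [[0,0,0],[-0.0101,0,-0.0393],0],
    [[0,0,0],[-0.0101,0,-0.0393],0],
    [[0,0,0],[-0.0101,0,-0.0393],0],
    [[0,0,0],[-0.0101,0,-0.0393],0],
    [[0,0,0],[-0.0101,0,-0.0393],0],
    [[0,0,0],[-0.0101,0,-0.0393],0],
    [[0,0,0],[-0.0101,0,-0.0393],0],
    [[0,0,0],[0,0,0],0],
    [[0,0,0],[0,0,0],0],
  ],
)

```text
time_s: 6.95
position: [0.5195, 0.3919, 0.1402]
ee_rot: [-1.571, -0.0, -2.986]
ft_force: [1.4, -1.5, -1.3]
opening: 0.04
```

```bash
python3 - <<'E'
from h import *
st(); info,im=snap("wrist","w3"); go(.520,.392,.0145)
for l in("rest_round_top","nut_c"):
    print(l,[(d["xyz"],round(d["p"],2)) for d in bot.spot_point("wrist",l)])
E
```

```text
t 6.95 [0.5195 0.3919 0.1402] [-1.5706e+00 -2.0000e-04 -2.9865e+00] open 0.04 F [ 1.4 -1.5 -1.3] q [ 0.61  0.4   1.87 -0.    0.88  2.03]
after turn: shift x -0.0006 z -0.0009 ; dist 0.0011 y(down) 0.1256
rest_round_top [([0.4808, 0.5489, 0.0118], 0.97), ([0.5191, 0.3947, 0.0106], 0.94)]
nut_c [([0.5199, 0.394, 0.0106], 0.63), ([0.5238, 0.3922, 0.1475], 0.62)]
```

View pics/w3.png

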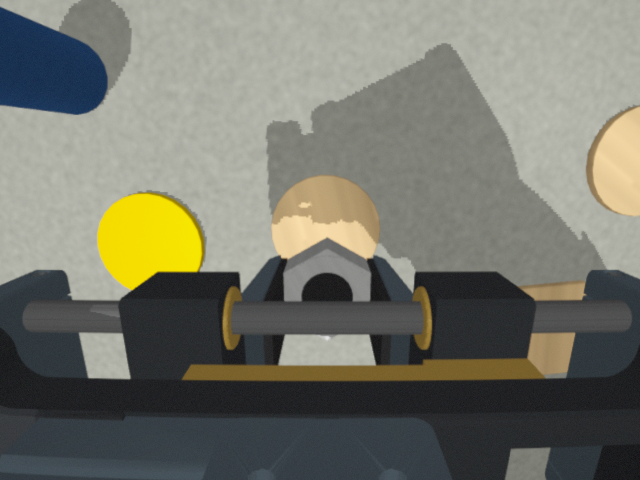

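The plain wood rest is centred under the nut (325,225), and the yellow one is clear at (150,243). Lowering.

Request:
drive_tool(
  deltas=[
    [[0,0,0],[-0.0006,0.02,-0.001],0],
    [[0,0,0],[0,0.03,0],0],
    [[0,0,0],[0,0.03,0],0],
    [[0,0,0],[0,0.025,0],0],
    [[0,0,0],[0,0.012,0],0],
    [[0,0,0],[0,0.005,0],0],
    [[0,0,0],[0,0.003,0],0],
    [[0,0,0],[0,0,0],0],
    [[0,0,0],[0,0,0],0],
  ],
)

```text
time_s: 8.0
position: [0.5209, 0.3929, 0.016]
ee_rot: [-1.571, 0.001, -2.988]
ft_force: [0.0, 0.1, -0.9]
opening: 0.0399
```

Request:
drive_tool(
  deltas=[
    [[0,0,0],[0,0.0012,0],0],
    [[0,0,0],[0,0.001,0],0],
    [[0,0,0],[0,0,0],0],
  ],
)

```text
time_s: 8.3
position: [0.5208, 0.3928, 0.0139]
ee_rot: [-1.571, 0.001, -2.988]
ft_force: [-3.5, -3.5, 12.4]
opening: 0.0399
```

Request:
drive_tool(
  deltas=[
    [[0,0,0],[0,-0.0005,0],0.3],
    [[0,0,0],[0,0,0],0.7],
    [[0,0,0],[0,0,0],0.7],
    [[0,0,0],[0,0,0],0.8],
    [[0,0,0],[0,-0.03,0],1],
    [[0,0,0],[0,-0.04,0],1],
    [[0,0,0],[0,-0.04,0],1],
    [[0,0,0],[0,0,0],1],
  ],
)

```text
time_s: 9.1
position: [0.5229, 0.3943, 0.1287]
ee_rot: [-1.574, 0.007, -2.988]
ft_force: [0.2, 1.7, 0.4]
opening: 0.0899
```

```bash
python3 - <<'E'
from h import *
st(); info,im=snap("wrist","w4")
for l in("rest_round_top","nut_c"):
    print(l,[(d["xyz"],round(d["p"],2)) for d in bot.spot_point("wrist",l)])
E
```

```text
t 9.1 [0.5229 0.3943 0.1287] [-1.5742  0.0069 -2.9878] open 0.0899 F [0.2 1.7 0.4] q [0.61 0.41 1.87 0.   0.85 2.03]
rest_round_top [([0.4815, 0.545, 0.0129], 0.97)]
nut_c [([0.5241, 0.3913, 0.0234], 0.97)]
```

View pics/w4.png

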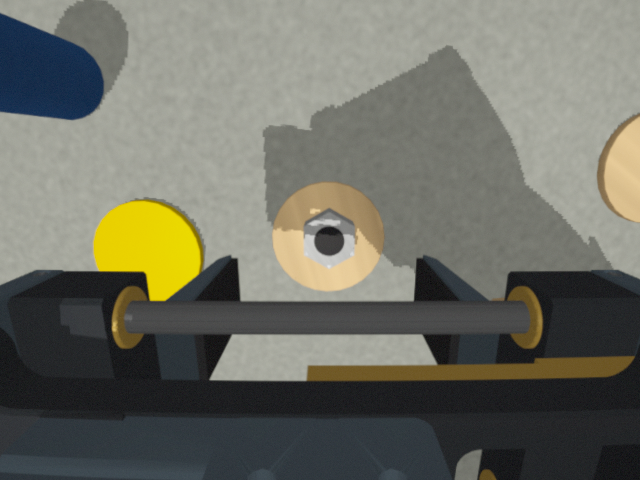

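Request:
drive_tool(
  deltas=[
    [[0,0,0],[0.0052,-0.01,0.0199],1],
    [[0,0,0],[0.0102,0,0.0395],1],
    [[0,0,0],[0.0102,0,0.0395],1],
    [[0,0,0],[0.0102,0,0.0395],1],
    [[0,0,0],[0.0102,0,0.0395],1],
    [[0,0,0],[0.0102,0,0.0395],1],
    [[0,0,0],[0.0102,0,0.0395],1],
    [[0,0,0],[0.0102,0,0.0395],1],
    [[0,0,0],[0.0102,0,0.0395],1],
    [[0,0,0],[0.0102,0,0.0395],1],
    [[0,0,0],[0.0102,0,0.0395],1],
    [[0,0,0],[0.0102,0,0.0395],1],
    [[0,0,0],[0.0102,0,0.0395],1],
    [[0,0,0],[0.0102,0,0.0395],1],
    [[0,0,0],[0.0102,0,0.0395],1],
    [[0,0,0],[0.005,0,0.0195],1],
    [[0,0,0],[0,0,0],1],
    [[0,0,0],[0,0,0],1],
  ],
)

```text
time_s: 11.05
position: [0.4591, -0.2159, 0.1321]
ee_rot: [-1.572, -0.002, -2.989]
ft_force: [-0.4, -0.2, -0.3]
opening: 0.0913
```

```bash
python3 - <<'E'
from h import *
st(); info,im=snap("wrist","w5")
np.save("info5.npy",info,allow_pickle=True)
for l in("bearing_c","pad_c"):
    print(l,[(d["xyz"],round(d["p"],2)) for d in bot.spot_point("wrist",l)])
for d in bot.silhouettes("wrist","bearing_c")[:2]: print(rectmask(d["region"],info,.036),d["p"])
cv2.imwrite("pics/w5z.png",cv2.resize(im[150:300,220:420,::-1],(800,600),interpolation=cv2.INTER_CUBIC))
go(.4625,-.214,.022)
E
```

```text
t 11.05 [ 0.4591 -0.2159  0.1321] [-1.5722e+00 -1.7000e-03 -2.9888e+00] open 0.0913 F [-0.4 -0.2 -0.3] q [-0.49  0.2   2.16  0.    0.79  0.93]
bearing_c [([0.465, -0.2128, 0.0251], 0.98), ([0.5124, -0.4061, 0.0053], 0.73)]
pad_c [([0.465, -0.2097, 0.0091], 0.8)]
((464.0, -210.2), (59.9, 58.6), 8.8) 0.78
after turn: shift x -0.0028 z -0.0008 ; dist 0.0030 y(down) 0.1109
```

View pics/w5z.png

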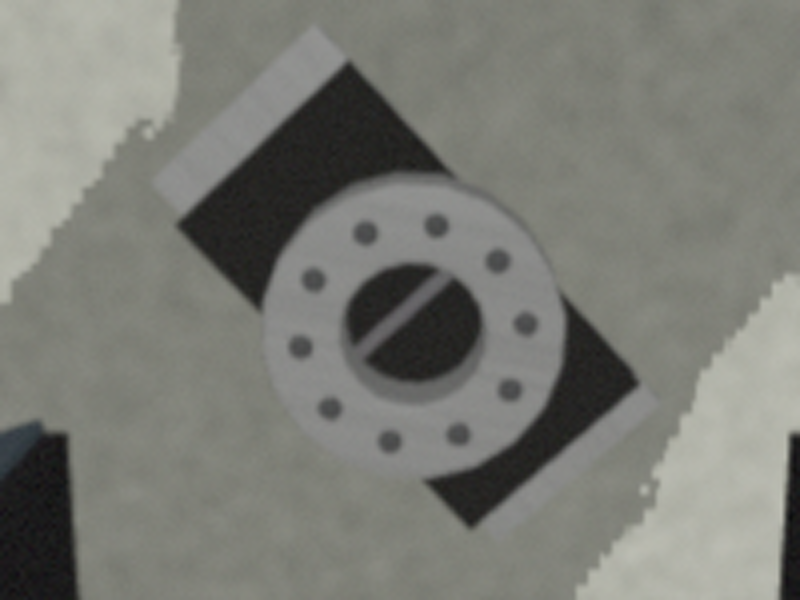

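The bearing is clear on top of the pad, at about (412,328) in the zoomed crop. Lowering to grasp it.

Request:
drive_tool(
  deltas=[
    [[0,0,0],[-0.0044,0.02,-0.0033],1],
    [[0,0,0],[0,0.03,0],1],
    [[0,0,0],[0,0.03,0],1],
    [[0,0,0],[0,0.02,0],1],
    [[0,0,0],[0,0.008,0],1],
    [[0,0,0],[0,0.002,0],1],
    [[0,0,0],[0,0,0],1],
    [[0,0,0],[0,0,0],0],
    [[0,0,0],[0,0,0],0],
    [[0,0,0],[0,0,0],0],
    [[0,0,0],[0,0,0],0],
    [[0,0,0],[0,0,0],0],
    [[0,0,0],[0,0,0],0],
    [[0,0,0],[0,0,0],0],
  ],
)

```text
time_s: 12.65
position: [0.4639, -0.2124, 0.0235]
ee_rot: [-1.571, 0.0, -2.988]
ft_force: [-0.4, 0.3, 6.3]
opening: 0.0587
```

```bash
python3 - <<'E'
from h import *
st(); go(.622,.130,.125)
E
```

```text
t 12.65 [ 0.4639 -0.2124  0.0235] [-1.5707e+00  1.0000e-04 -2.9877e+00] open 0.0587 F [-0.4  0.3  6.3] q [-0.48  0.41  2.16 -0.    0.57  0.94]
after turn: shift x -0.2087 z -0.3142 ; dist 0.3772 y(down) -0.1015
```

Request:
drive_tool(
  deltas=[
    [[0,0,0],[0,-0.005,0],0],
    [[0,0,0],[0,-0.016,0],0],
    [[0,0,0],[0,-0.03,0],0],
    [[0,0,0],[0,-0.03,0],0],
    [[0,0,0],[-0.0209,-0.02,-0.0314],0],
    [[0,0,0],[-0.0209,0,-0.0314],0],
    [[0,0,0],[-0.0209,0,-0.0314],0],
    [[0,0,0],[-0.0209,0,-0.0314],0],
    [[0,0,0],[-0.0209,0,-0.0314],0],
    [[0,0,0],[-0.0209,0,-0.0314],0],
    [[0,0,0],[-0.0209,0,-0.0314],0],
    [[0,0,0],[-0.0209,0,-0.0314],0],
    [[0,0,0],[-0.0209,0,-0.0314],0],
    [[0,0,0],[-0.0209,0,-0.0314],0],
    [[0,0,0],[0,0,0],0],
    [[0,0,0],[0,0,0],0],
  ],
)

```text
time_s: 14.25
position: [0.6218, 0.1305, 0.1239]
ee_rot: [-1.571, -0.001, -2.986]
ft_force: [0.6, -0.1, -2.7]
opening: 0.0589
```

```bash
python3 - <<'E'
from h import *
st(); info,im=snap("wrist","w6"); 
for l in("rest_post_top","bearing_c"):
    print(l,[(d["xyz"],round(d["p"],2)) for d in bot.spot_point("wrist",l)])
info,im=snap("top","t6")
for d in bot.silhouettes("top","rest_post_top")[:1]: print(rectmask(d["region"],info,.01))
E
```

```text
t 14.25 [0.6218 0.1305 0.1239] [-1.5707e+00 -8.0000e-04 -2.9865e+00] open 0.0589 F [ 0.6 -0.1 -2.7] q [ 0.17  0.4   1.9  -0.    0.84  1.59]
rest_post_top [([0.6235, 0.1254, 0.0128], 0.77)]
bearing_c []
```

View pics/w6.png

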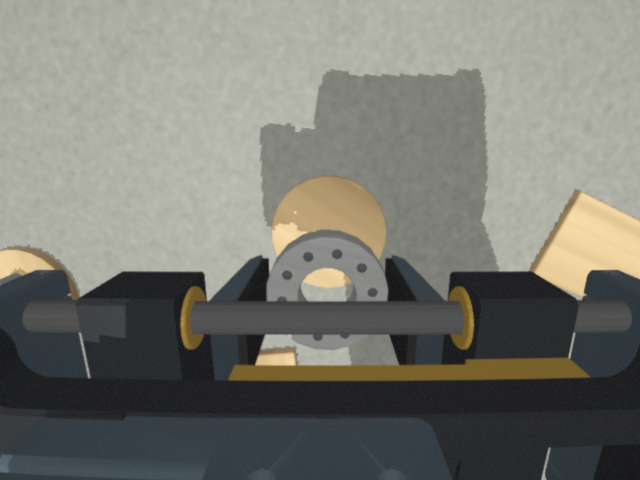

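```bash
python3 - <<'E'
from h import *
c=bot.camera_info("wrist")
w=pix2world(c,[(272,228),(386,228),(329,177),(290,193),(368,193)],.010)[:,:2]
from scipy.optimize import least_squares
r=least_squares(lambda q:np.hypot(*(w-q[:2]).T)-.048,[.62,.13]); print(r.x,r.fun)
b=pix2world(c,[(327,288)],.136);print("bore",b)
E
```

```text
[0.62049959 0.12843283] [-0.00031136 -0.00028654  0.00055929 -0.00029719 -0.00033389]
bore [[0.62526153 0.13082502 0.136     ]]
```

Request:
drive_tool(
  deltas=[
    [[0,0,0],[0.0022,0.02,0.0012],0],
    [[0,0,0],[0,0.03,0],0],
    [[0,0,0],[0,0.015,0],0],
    [[0,0,0],[0,0.01,0],0],
    [[0,0,0],[0,0.01,0],0],
    [[0,0,0],[0,0.01,0],0],
    [[0,0,0],[0,0.007,0],0],
    [[0,0,0],[0,0.003,0],0],
    [[0,0,0],[0,0,0],0],
    [[0,0,0],[0,0,0],0],
  ],
)

```text
time_s: 15.5
position: [0.6205, 0.1285, 0.0196]
ee_rot: [-1.571, 0.0, -2.988]
ft_force: [0.2, -0.1, -1.7]
opening: 0.0585
```

Request:
drive_tool(
  deltas=[
    [[0,0,0],[0,0.002,0],0],
    [[0,0,0],[0,0.001,0],0],
    [[0,0,0],[0,0.001,0],0],
    [[0,0,0],[0,0,0],0],
  ],
)

```text
time_s: 15.9
position: [0.6203, 0.1285, 0.0155]
ee_rot: [-1.571, -0.0, -2.988]
ft_force: [-2.1, -0.0, 3.2]
opening: 0.0588
```

Contact at the expected height. Pressing 0.5 mm more, then releasing.

Request:
drive_tool(
  deltas=[
    [[0,0,0],[0,0.0005,0],0],
    [[0,0,0],[0,0,0],0.8],
    [[0,0,0],[0,0,0],0.9],
    [[0,0,0],[0,0,0],1],
    [[0,0,0],[0,-0.03,0],1],
    [[0,0,0],[0,-0.04,0],1],
    [[0,0,0],[0,-0.04,0],1],
    [[0,0,0],[0,0,0],1],
  ],
)

```text
time_s: 16.7
position: [0.6232, 0.129, 0.13]
ee_rot: [-1.571, 0.008, -2.988]
ft_force: [0.4, -0.1, -0.5]
opening: 0.091
```

```bash
python3 - <<'E'
from h import *
st(); info,im=snap("wrist","w7"); 
for l in("rest_post_top","bearing_c"):
    print(l,[(d["xyz"],round(d["p"],2)) for d in bot.spot_point("wrist",l)])
go(.464,-.2125,.13,np.radians(51-180))
E
```

```text
t 16.7 [0.6232 0.129  0.13  ] [-1.5709  0.0077 -2.9878] open 0.091 F [ 0.4 -0.1 -0.5] q [0.17 0.39 1.91 0.   0.84 1.58]
rest_post_top [([0.6221, 0.1271, 0.0121], 0.9)]
bearing_c [([0.6179, 0.1285, 0.0203], 0.67)]
turn about tool y: -0.7363 (rad); alt 2.4053
after turn: shift x 0.3630 z 0.0934 ; dist 0.3748 y(down) -0.0057
```

View pics/w7.png

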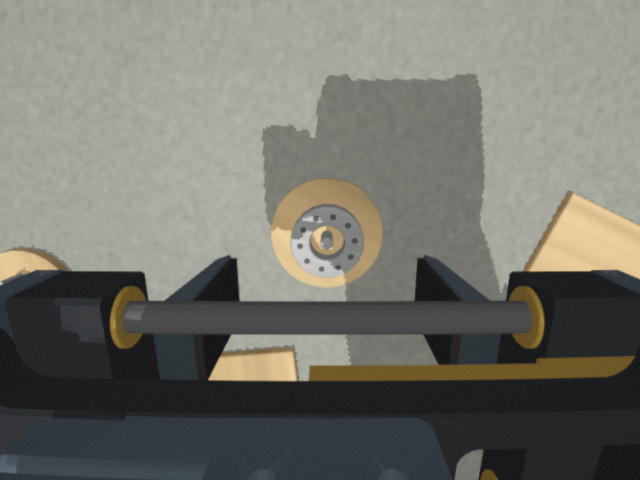

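Request:
drive_tool(
  deltas=[
    [[0,-0.1227,0],[0,0,0],1],
    [[0,-0.1227,0],[0,0,0],1],
    [[0,-0.1227,0],[0,0,0],1],
    [[0,-0.1227,0],[0,0,0],1],
    [[0,-0.1227,0],[0,0,0],1],
    [[0,-0.1227,0],[0,0,0],1],
    [[0,0,0],[0.0363,0,0.0093],1],
    [[0,0,0],[0.0363,0,0.0093],1],
    [[0,0,0],[0.0363,0,0.0093],1],
    [[0,0,0],[0.0363,0,0.0093],1],
    [[0,0,0],[0.0363,0,0.0093],1],
    [[0,0,0],[0.0363,0,0.0093],1],
    [[0,0,0],[0.0363,0,0.0093],1],
    [[0,0,0],[0.0363,0,0.0093],1],
    [[0,0,0],[0.0363,0,0.0093],1],
    [[0,0,0],[0.0363,0,0.0093],1],
    [[0,0,0],[0,0,0],1],
    [[0,0,0],[0,0,0],1],
  ],
)

```text
time_s: 18.65
position: [0.4631, -0.2123, 0.1236]
ee_rot: [-1.573, -0.0, -2.253]
ft_force: [0.8, -0.1, -0.2]
opening: 0.0911
```

```bash
python3 - <<'E'
from h import *
st(); info,im=snap("wrist","w8"); 
for l in("pad_c",):
    print(l,[(d["xyz"],round(d["p"],2)) for d in bot.spot_point("wrist",l)])
for d in bot.silhouettes("wrist","pad_c")[:2]: print(rectmask(d["region"],info,.006),rectmask(d["region"],info,.018),d["p"])
E
```

```text
t 18.65 [ 0.4631 -0.2123  0.1236] [-1.5728e+00 -3.0000e-04 -2.2534e+00] open 0.0911 F [ 0.8 -0.1 -0.2] q [-0.48  0.22  2.15  0.    0.77  0.21]
pad_c [([0.4646, -0.2109, 0.0078], 0.66)]
((464.9, -209.5), (110.0, 49.9), 50.9) ((466.7, -207.4), (105.5, 47.9), 50.9) 0.77
```

View pics/w8.png

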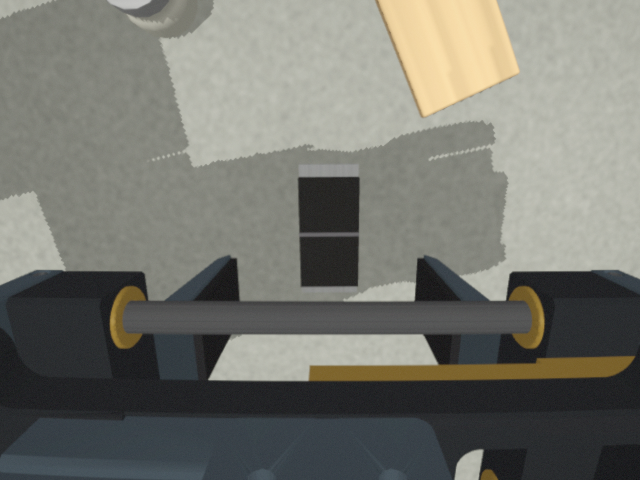

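The pad is square to the jaws, about (329,230) px. Lowering.

Request:
drive_tool(
  deltas=[
    [[0,0,0],[-0.0018,0.02,0],1],
    [[0,0,0],[0,0.035,0],1],
    [[0,0,0],[0,0.03,0],1],
    [[0,0,0],[0,0.02,0],1],
    [[0,0,0],[0,0.01,0],1],
    [[0,0,0],[0,0.0035,0],1],
    [[0,0,0],[0,0,0],1],
    [[0,0,0],[0,0,0],0],
    [[0,0,0],[0,0,0],0],
    [[0,0,0],[0,0,0],0],
    [[0,0,0],[0,0,0],0],
    [[0,0,0],[0,0,0],0],
    [[0,0,0],[0,0,0],0],
    [[0,0,0],[0,0,0],0],
    [[0,0,0],[0,0,0],0],
  ],
  force=40,
)

```text
time_s: 20.3
position: [0.4652, -0.2109, 0.0063]
ee_rot: [-1.571, 0.0, -2.252]
ft_force: [-0.2, -1.1, 4.1]
opening: 0.0478
```

```bash
python3 - <<'E'
from h import *
st(); go(.634,-.128,.1,np.radians(75.6-180))
E
```

```text
t 20.3 [ 0.4652 -0.2109  0.0063] [-1.5707  0.     -2.2516] open 0.0478 F [-0.2 -1.1  4.1] q [-0.47  0.44  2.16 -0.    0.54  0.21]
turn about tool y: -0.4295 (rad); alt 2.7121
after turn: shift x -0.1222 z 0.1429 ; dist 0.1880 y(down) -0.0937
```

Request:
drive_tool(
  deltas=[
    [[0,0,0],[0,-0.005,0],0],
    [[0,0,0],[0,-0.015,0],0],
    [[0,0,0],[0,-0.025,0],0],
    [[0,0,0],[0,-0.025,0],0],
    [[0,-0.0716,0],[0,-0.024,0],0],
    [[0,-0.0716,0],[0,0,0],0],
    [[0,-0.0716,0],[0,0,0],0],
    [[0,-0.0716,0],[0,0,0],0],
    [[0,-0.0716,0],[0,0,0],0],
    [[0,-0.0716,0],[0,0,0],0],
    [[0,0,0],[-0.0175,0,0.0204],0],
    [[0,0,0],[-0.0175,0,0.0204],0],
    [[0,0,0],[-0.0175,0,0.0204],0],
    [[0,0,0],[-0.0175,0,0.0204],0],
    [[0,0,0],[-0.0175,0,0.0204],0],
    [[0,0,0],[-0.0175,0,0.0204],0],
    [[0,0,0],[-0.0175,0,0.0204],0],
    [[0,0,0],[0,0,0],0],
    [[0,0,0],[0,0,0],0],
  ],
)

```text
time_s: 22.2
position: [0.6334, -0.1272, 0.0998]
ee_rot: [-1.572, -0.0, -1.821]
ft_force: [-1.0, -0.4, -3.7]
opening: 0.0478
```

```bash
python3 - <<'E'
from h import *
st(); info,im=snap("wrist","w9"); 
for l in("rest_oblong_top",):
    print(l,[(d["xyz"],round(d["p"],2)) for d in bot.spot_point("wrist",l)])
E
```

```text
t 22.2 [ 0.6334 -0.1272  0.0998] [-1.5721e+00 -1.0000e-04 -1.8212e+00] open 0.0478 F [-1.  -0.4 -3.7] q [-0.23  0.45  1.89 -0.    0.81  0.02]
rest_oblong_top []
```

View pics/w9.png

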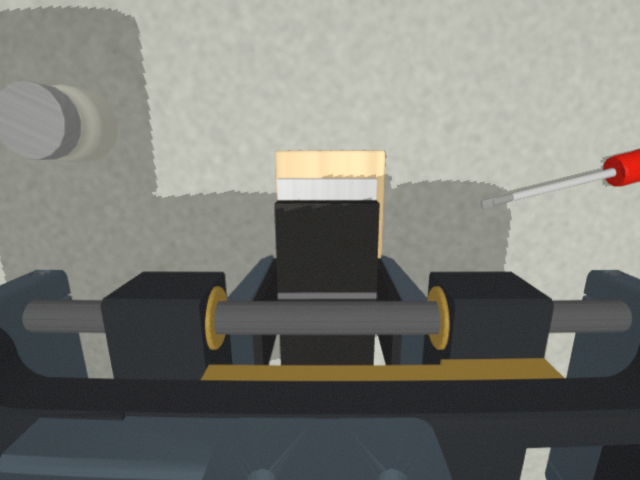

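```bash
python3 - <<'E'
from h import *
c=bot.camera_info("wrist"); y=yaw(); p=pose()[0][:2]; ax=np.array([np.cos(y),np.sin(y)]); az=np.array([-ax[1],ax[0]])
r=pix2world(c,[(276,152),(385,152)],.010)[:,:2]; q=pix2world(c,[(277,178),(379,178)],.0995)[:,:2]; q2=pix2world(c,[(276,202),(380,202)],.1115)[:,:2]
for n,v in(("rest",r),("pad",q),("block",q2)):
    print(n,np.linalg.norm(v[1]-v[0]),[( (w-p)@ax,(w-p)@az) for w in v])
E
```

```text
rest 0.07847933088655405 [(np.float64(-0.06851761366191246), np.float64(-0.0377739517593113)), (np.float64(-0.0685157120385795), np.float64(0.04070537910420374))]
pad 0.049051209089148645 [(np.float64(-0.05684044033925718), np.float64(-0.02502136662046701)), (np.float64(-0.05683699179119987), np.float64(0.024029842347456455))]
block 0.047260596266060766 [(np.float64(-0.04696265987827094), np.float64(-0.02414260828837172)), (np.float64(-0.04696364160427388), np.float64(0.023117987967492544))]
```

Request:
drive_tool(
  deltas=[
    [[0,0,0],[0.003,0.015,0.0018],0],
    [[0,0,0],[0,0.025,0],0],
    [[0,0,0],[0,0.02,0],0],
    [[0,0,0],[0,0.012,0],0],
    [[0,0,0],[0,0.006,0],0],
    [[0,0,0],[0,0.003,0],0],
    [[0,0,0],[0,0,0],0],
    [[0,0,0],[0,0,0],0],
  ],
)

```text
time_s: 23.1
position: [0.6354, -0.1311, 0.02]
ee_rot: [-1.57, 0.0, -1.822]
ft_force: [0.5, -0.1, -4.1]
opening: 0.0474
```

Request:
drive_tool(
  deltas=[
    [[0,0,0],[0,0.002,0],0],
    [[0,0,0],[0,0.001,0],0],
    [[0,0,0],[0,0.001,0],0],
    [[0,0,0],[0,0,0],0],
  ],
)

```text
time_s: 23.5
position: [0.6351, -0.131, 0.0164]
ee_rot: [-1.571, -0.0, -1.822]
ft_force: [-6.3, 1.0, 13.3]
opening: 0.0477
```

Seated, with 13 N of contact force. Releasing.

Request:
drive_tool(
  deltas=[
    [[0,0,0],[0,0,0],0.6],
    [[0,0,0],[0,0,0],0.9],
    [[0,0,0],[0,0,0],1],
    [[0,0,0],[0,-0.02,0],1],
    [[0,0,0],[0,-0.03,0],1],
    [[0,0,0],[0,-0.03,0],1],
    [[0,0,0],[0,-0.03,0],1],
    [[0,0,0],[0,0,0],1],
    [[0,0,0],[0,0,0],1],
  ],
)

```text
time_s: 24.4
position: [0.6351, -0.131, 0.1256]
ee_rot: [-1.57, 0.0, -1.822]
ft_force: [0.6, -0.2, -1.2]
opening: 0.0913
```

```bash
python3 - <<'E'
from h import *
st(); info,im=snap("wrist","w10"); 
for l in("rest_oblong_top","pad_c"):
    print(l,[(d["xyz"],round(d["p"],2)) for d in bot.spot_point("wrist",l)])
go(.509,-.4105,.13,np.radians(75.2-180)); go(.509,-.4105,.13,np.radians(-14.8))
E
```

```text
t 24.4 [ 0.6351 -0.131   0.1256] [-1.5697  0.     -1.822 ] open 0.0913 F [ 0.6 -0.2 -1.2] q [-0.24  0.41  1.88 -0.    0.85  0.01]
rest_oblong_top []
pad_c [([0.6348, -0.1301, 0.0177], 0.6), ([0.4801, 0.0059, 0.0301], 0.28)]
turn about tool y: 0.0071 (rad); alt -3.1345
after turn: shift x 0.3024 z -0.0495 ; dist 0.3064 y(down) -0.0061
turn about tool y: -1.5637 (rad); alt 1.5779
after turn: shift x -0.0495 z -0.3024 ; dist 0.3064 y(down) -0.0061
```

View pics/w10.png

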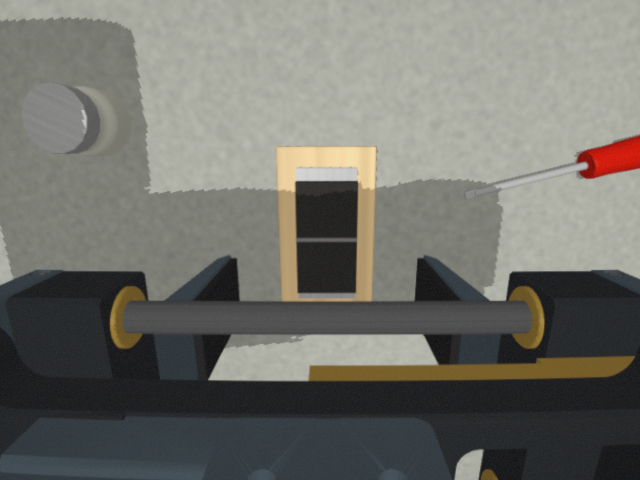

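The pad is centred on its rest. On to the flange.

Request:
drive_tool(
  deltas=[
    [[0,0.007,0],[0.0189,0,-0.0031],1],
    [[0,0,0],[0.0378,0,-0.0062],1],
    [[0,0,0],[0.0378,0,-0.0062],1],
    [[0,0,0],[0.0378,0,-0.0062],1],
    [[0,0,0],[0.0378,0,-0.0062],1],
    [[0,0,0],[0.0378,0,-0.0062],1],
    [[0,0,0],[0.0378,0,-0.0062],1],
    [[0,0,0],[0.0378,0,-0.0062],1],
    [[0,0,0],[0.0189,0,-0.0031],1],
    [[0,0,0],[0,0,0],1],
    [[0,0,0],[0,0,0],1],
  ],
)

```text
time_s: 25.65
position: [0.5095, -0.4104, 0.1247]
ee_rot: [-1.572, 0.001, -1.83]
ft_force: [0.6, 0.7, -0.1]
opening: 0.0912
```

```bash
python3 - <<'E'
from h import *
st(); info,im=snap("wrist","w11"); 
print([(d["xyz"],round(d["p"],2)) for d in bot.spot_point("wrist","flange_c")])
for d in bot.silhouettes("wrist","flange_c")[:3]: print(rectmask(d["region"],info,.012),d["p"])
E
```

```text
t 25.65 [ 0.5095 -0.4104  0.1247] [-1.5716e+00  5.0000e-04 -1.8298e+00] open 0.0912 F [ 0.6  0.7 -0.1] q [-0.71  0.42  1.86  0.    0.86 -0.45]
[([0.5047, -0.5394, 0.0052], 0.75), ([0.5116, -0.407, 0.0055], 0.71)]
((512.7, -521.1), (88.7, 31.7), 165.1) 0.93
((510.5, -407.3), (67.9, 67.1), 75.2) 0.91
((369.7, -414.7), (53.5, 14.6), 23.3) 0.67
```

View pics/w11.png

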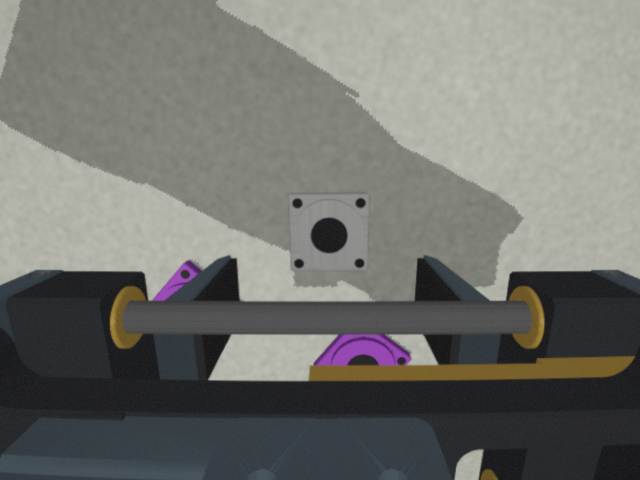

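The flange is centred and square to the jaws at (329,232). Lowering.

Request:
drive_tool(
  deltas=[
    [[0,0,0],[-0.0022,0.02,0.0005],1],
    [[0,0,0],[0,0.035,0],1],
    [[0,0,0],[0,0.03,0],1],
    [[0,0,0],[0,0.02,0],1],
    [[0,0,0],[0,0.01,0],1],
    [[0,0,0],[0,0.006,0],1],
    [[0,0,0],[0,0,0],1],
    [[0,0,0],[0,0,0],0],
    [[0,0,0],[0,0,0],0],
    [[0,0,0],[0,0,0],0],
    [[0,0,0],[0,0,0],0],
    [[0,0,0],[0,0,0],0],
    [[0,0,0],[0,0,0],0],
    [[0,0,0],[0,0,0],0],
  ],
)

```text
time_s: 27.2
position: [0.5111, -0.409, 0.0049]
ee_rot: [-1.57, -0.0, -1.829]
ft_force: [-1.2, 1.3, 6.6]
opening: 0.0657
```

```bash
python3 - <<'E'
from h import *
st(); go(.4495,.1785,.14,np.radians(14-90))
E
```

```text
t 27.2 [ 0.5111 -0.409   0.0049] [-1.5702e+00 -2.0000e-04 -1.8292e+00] open 0.0657 F [-1.2  1.3  6.6] q [-0.71  0.6   1.87  0.    0.67 -0.45]
turn about tool y: -0.5027 (rad); alt 2.6389
after turn: shift x -0.5850 z 0.0823 ; dist 0.5907 y(down) -0.1351
```

Request:
drive_tool(
  deltas=[
    [[0,0,0],[0,-0.005,0],0],
    [[0,0,0],[0,-0.02,0],0],
    [[0,0,0],[0,-0.03,0],0],
    [[0,0,0],[0,-0.03,0],0],
    [[0,-0.0718,0],[0,-0.03,0],0],
    [[0,-0.0718,0],[0,-0.02,0],0],
    [[0,-0.0718,0],[0,0,0],0],
    [[0,-0.0718,0],[0,0,0],0],
    [[0,-0.0718,0],[0,0,0],0],
    [[0,-0.0718,0],[0,0,0],0],
    [[0,-0.0718,0],[0,0,0],0],
    [[0,0,0],[0,0,0],0],
  ],
)

```text
time_s: 28.4
position: [0.5106, -0.4085, 0.1391]
ee_rot: [-1.571, 0.0, -1.325]
ft_force: [0.2, 1.5, -2.4]
opening: 0.0655
```

Request:
drive_tool(
  deltas=[
    [[0,0,0],[-0.018,0,0.0025],0],
    [[0,0,0],[-0.0366,0,0.0051],0],
    [[0,0,0],[-0.0366,0,0.0051],0],
    [[0,0,0],[-0.0366,0,0.0051],0],
    [[0,0,0],[-0.0366,0,0.0051],0],
    [[0,0,0],[-0.0366,0,0.0051],0],
    [[0,0,0],[-0.0366,0,0.0051],0],
    [[0,0,0],[-0.0366,0,0.0051],0],
    [[0,0,0],[-0.0366,0,0.0051],0],
    [[0,0,0],[-0.0366,0,0.0051],0],
    [[0,0,0],[-0.0366,0,0.0051],0],
    [[0,0,0],[-0.0366,0,0.0051],0],
    [[0,0,0],[-0.0366,0,0.0051],0],
    [[0,0,0],[-0.0366,0,0.0051],0],
    [[0,0,0],[-0.0366,0,0.0051],0],
    [[0,0,0],[-0.0366,0,0.0051],0],
    [[0,0,0],[-0.018,0,0.0025],0],
    [[0,0,0],[0,0,0],0],
    [[0,0,0],[0,0,0],0],
  ],
)

```text
time_s: 30.3
position: [0.4477, 0.1788, 0.1392]
ee_rot: [-1.571, -0.0, -1.326]
ft_force: [-0.7, -0.5, -3.9]
opening: 0.0656
```

```bash
python3 - <<'E'
from h import *
st(); info,im=snap("wrist","w12"); go(.4495,.1785,.14)
print([(d["xyz"],round(d["p"],2)) for d in bot.spot_point("wrist","rest_square_top")])
E
```

```text
t 30.3 [0.4477 0.1788 0.1392] [-1.5712e+00 -1.0000e-04 -1.3265e+00] open 0.0656 F [-0.7 -0.5 -3.9] q [ 0.33  0.15  2.2  -0.    0.79  0.09]
after turn: shift x 0.0002 z 0.0016 ; dist 0.0017 y(down) -0.0008
[([0.4514, 0.1783, 0.0114], 0.74)]
```

View pics/w12.png

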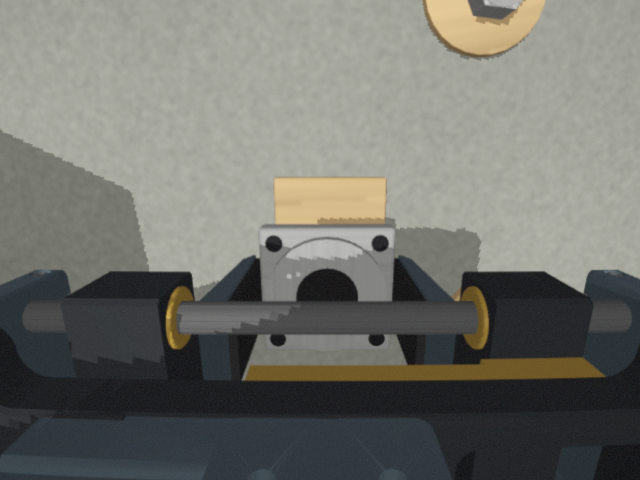

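```bash
python3 - <<'E'
from h import *
c=bot.camera_info("wrist"); y=yaw(); p=pose()[0][:2]; ax=np.array([np.cos(y),np.sin(y)]); az=np.array([-ax[1],ax[0]])
zb=.1392-.0049
for n,v in(("rest",pix2world(c,[(275,178),(387,178)],.010)),("fl",pix2world(c,[(261,226),(395,226)],zb+.012))):
    v=v[:,:2];print(n,np.linalg.norm(v[1]-v[0]),[( (w-p)@ax,(w-p)@az) for w in v])
E
```

```text
rest 0.09434032911497828 [(np.float64(-0.04735333945339242), np.float64(-0.04406112978244075)), (np.float64(-0.04735063639623686), np.float64(0.05027919929381327))]
fl 0.06369392001433313 [(np.float64(-0.03525586707723651), np.float64(-0.031705796939470524)), (np.float64(-0.03524606251269867), np.float64(0.031988122320242035))]
```

Request:
drive_tool(
  deltas=[
    [[0,0,0],[0.0025,0.02,0.0025],0],
    [[0,0,0],[0,0.035,0],0],
    [[0,0,0],[0,0.03,0],0],
    [[0,0,0],[0,0.02,0],0],
    [[0,0,0],[0,0.01,0],0],
    [[0,0,0],[0,0.004,0],0],
    [[0,0,0],[0,0,0],0],
    [[0,0,0],[0,0,0],0],
  ],
)

```text
time_s: 31.2
position: [0.4521, 0.1769, 0.0211]
ee_rot: [-1.569, 0.0, -1.327]
ft_force: [0.2, -0.5, -4.4]
opening: 0.0656
```

Request:
drive_tool(
  deltas=[
    [[0,0,0],[0,0.003,0],0],
    [[0,0,0],[0,0.002,0],0],
    [[0,0,0],[0,0.001,0],0],
    [[0,0,0],[0,0.0007,0],0],
    [[0,0,0],[0,0,0],0],
  ],
)

```text
time_s: 31.7
position: [0.4516, 0.1769, 0.0147]
ee_rot: [-1.571, -0.0, -1.326]
ft_force: [-9.2, -3.2, 29.8]
opening: 0.0652
```

Request:
drive_tool(
  deltas=[
    [[0,0,0],[0,-0.0006,0],0],
    [[0,0,0],[0,0,0],0.8],
    [[0,0,0],[0,0,0],1],
    [[0,0,0],[0,0,0],1],
    [[0,0,0],[0,-0.02,0],1],
    [[0,0,0],[0,-0.03,0],1],
    [[0,0,0],[0,-0.04,0],1],
    [[0,0,0],[0,-0.04,0],1],
    [[0,0,0],[0.04,0,0],1],
    [[0,0,0],[0.04,0,0],1],
    [[0,0,0],[0,0,0],1],
    [[0,0,0],[0,0,0],1],
  ],
)

```text
time_s: 32.9
position: [0.4709, 0.0987, 0.1441]
ee_rot: [-1.571, 0.0, -1.328]
ft_force: [-0.7, 0.6, -0.4]
opening: 0.0912
```

```bash
python3 - <<'E'
from h import *
st(); info,im=snap("wrist","w13"); it,imt=snap("top","t13"); snap("scene","s13")
for l in["nut_c","bearing_c","pad_c","flange_c","rest_oblong_top","rest_square_top","rest_round_top","rest_post_top","jar_c"]:
    for cam in("scene","wrist"):
        print(l,cam,[(d["xyz"],round(d["p"],2)) for d in bot.spot_point(cam,l)][:3])
E
```

```text
t 32.9 [0.4709 0.0987 0.1441] [-1.5708e+00  1.0000e-04 -1.3283e+00] open 0.0912 F [-0.7  0.6 -0.4] q [ 0.16  0.14  2.2   0.    0.8  -0.08]
nut_c scene [([0.5253, 0.3886, 0.0166], 0.64)]
nut_c wrist []
bearing_c scene [([0.6205, 0.1295, 0.0207], 0.88), ([0.4798, 0.0011, 0.0262], 0.24)]
bearing_c wrist [([0.618, 0.1265, 0.0214], 0.97)]
pad_c scene [([0.6293, -0.132, 0.017], 0.8)]
pad_c wrist []
flange_c scene [([0.5068, -0.5381, 0.0094], 0.91), ([0.4522, 0.1781, 0.0217], 0.87), ([0.3726, -0.4434, 0.0109], 0.65)]
flange_c wrist [([0.4521, 0.181, 0.0163], 0.57)]
rest_oblong_top scene [([0.6347, -0.1283, 0.0083], 0.9), ([0.626, 0.1279, 0.0137], 0.52)]
rest_oblong_top wrist []
rest_square_top scene [([0.4542, 0.182, 0.012], 0.78)]
rest_square_top wrist []
rest_round_top scene [([0.4809, 0.5475, 0.0107], 0.92), ([0.5204, 0.3943, 0.0142], 0.62)]
rest_round_top wrist []
rest_post_top scene [([0.6237, 0.1289, 0.0131], 0.67)]
rest_post_top wrist [([0.6222, 0.1284, 0.0127], 0.82)]
jar_c scene [([0.4809, -0.0003, 0.0294], 0.92)]
jar_c wrist [([0.4772, 0.0059, 0.0277], 0.67)]
```

View pics/w13.png

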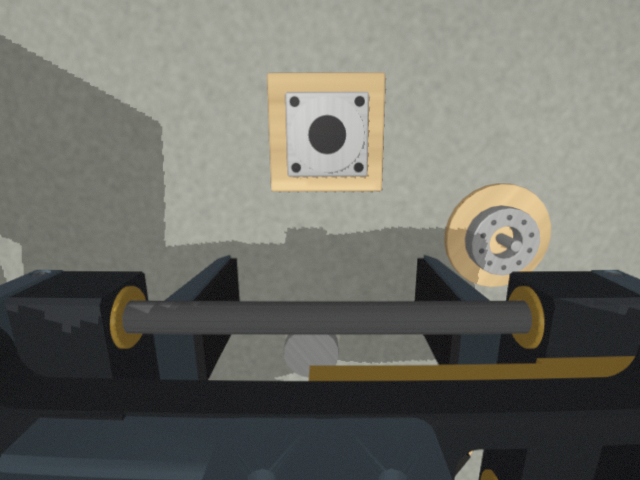

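View pics/s13.png

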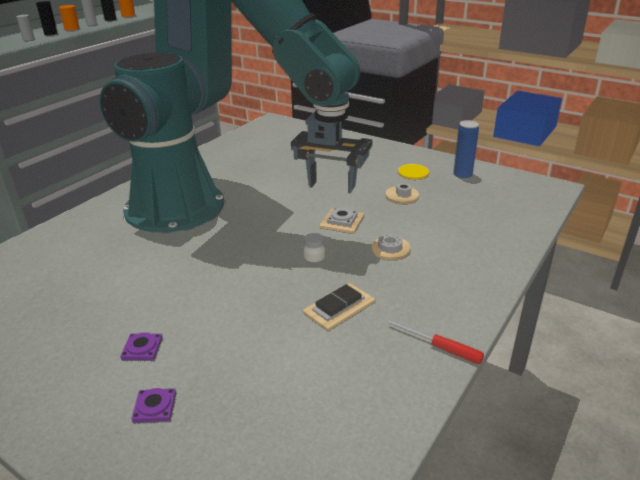

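All four parts sit centred on their rests: flange at (328,135) and bearing at (503,240) in the wrist view, nut and pad visible in the scene view. The jar stands untouched and the gripper is clear.

```bash
python3 -c "
from bench import bot
print(bot.close_job())"
```

```text
the job is handed in; nothing more can be done
None
```

All four parts are laid out on their rests: the nut on the plain round rest, the bearing over the post, the brake pad along the oblong rest and the grey flange on the square rest. I handed the job in at about 33 to 34 s, within the 104 s limit; the hand-in gave no verdict.

- **Placing:** Each part was lowered until it touched its rest before I opened the fingers. The contact force was 3 to 13 N for the nut, bearing and pad, and up to 30 N for the flange.
- **Final positions:** The last pictures show every part flat and centred. The networks' point estimates put each part within about 8 mm of its rest, against the 15 mm allowed and their own error of about 4 mm. The nut is the largest gap, at about 7.5 mm in the scene view. The close wrist picture taken just after its release shows it well centred.
- **Left alone:** The jar's position reads the same as at the start to within the networks' error, and it is standing. I did not touch the purple flanges or the yellow rest.
- **Gaps in the last check:** The networks did not find some items in the last wrist view because they were out of frame or hidden. The nut and pad were therefore checked at the end only in the scene view and in their pictures after release.

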